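Crank open the cookie chute shutter

ROBOT

A 7-joint arm with a two-finger parallel gripper is mounted at the origin on the work surface. World frame = base frame: x ahead of the robot, y to its left, z up, the work surface at z = 0. Lengths are in mm, angles in rad, forces in N, time in s.
With the tool pointing down it reaches from about 400 to 875 mm from the base axis. Payload 4.4 kg.
Tool frame: the origin (TCP) lies at the very end of the fingers, on their centre line; the grasp point (between the pads) lies 19 mm behind it; z points along the fingers, y is the line along which they close (so a half turn about z gives the same grasp; the last joint's range is limited). The gripper opens to 85 mm and grips with 20 to 120 N. Pads are 22 mm wide; open, the fingers measure 114 mm over their backs; the gripper's body (76 mm by 85 mm) begins 54 mm behind the grasp point. The pads swing forward as they close: fully open they stand 13 mm farther back than shut.
Start: joints at [1.05, 0.628, 0.038, 1.517, -0.027, 0.996, -0.02], TCP at [285.562, -583.928, 231.313] pointing down, gripper open.
Joint ranges: [-3.06, 3.06], [-0.37, 2.12], [-1.25, 1.32], [0.18, 2.47], [-1.1, 4.24], [0.23, 1.98], [-2.94, 2.94]. Speed limits (rad/s): [2.57, 2.57, 3.14, 3.14, 3.14, 3.14, 3.14].

INTERFACE

Orientations are given as [roll, pitch, yaw] about the fixed x, y, z axes, in that order (R = Rz(yaw) Ry(pitch) Rx(roll)).
In Python, from cell import ctrl gives the robot as it stands.
- The arm moves only by the tool step_arm, never from a script. Its argument "series" is a list that holds one entry, the list of rows, each a list of 7 numbers: the turn, a rotation vector about the tool's x, y, z as a fraction of full scale, then the shift along the tool's x, y, z as a fraction of full scale, then the closure, from 0 (fully open) to 1 (shut). In form: [[[ax, ay, az, tx, ty, tz, gripper], ...]]. A call has 1 to 12 rows; each row shifts and turns the commanded pose from where the row before left it, along the tool's axes as they then stand; what a row does not reach is not made up. Full scale, the value 1, is 150 mm for a shift and 45 degrees for a turn. A row lasts 1/10 s, in which the tool goes at most 50 mm and 8.59 degrees, less where a joint would pass 70% of its speed; a pose out of reach is approached as far as the arm can. A call with a number of a shift or a turn outside -1 to 1 is refused whole. A call with a gripper value outside its range is refused whole. The fingers move at their own pace and stop on an object; the grip force is fixed at half the most. Time passes only in rows, so rows that do not move let the fingers close. It gives the time, the measured TCP pose, the force, the opening and the grip force at its end, in the units of the state.
- ctrl.read_state(): the state, without advancing time (a new reading comes with each control period).
- ctrl.get_image(name): name is "scene" or "top"; returns a dict with "img" (400x640x3 uint8, red, green, blue), "fx", "fy", "cx", "cy" (pixels), "R" (3x3) and "t" (3): a world point X has camera coordinates R X + t. Camera axes: x right, y down, z forward; pixel columns grow to the right and rows downward; lengths in mm; the calibration is good to about 2 mm. A picture is of the moment at which its call begins. There is no depth.
- ctrl.finish_job(): hands the job in; it is judged then, once.
Trained networks look in a picture, given as the dict that the camera call returned (one of the last four; its "shot" number tells which), for a name from the list of things; names that differ only in an ending like _2 or _b are one class to them, and where a whole thing is asked for, a point or a joint stands for the part that bears it (a point fixed in the world has none). Each returns a list of dicts, best first, with "score" (0 to 1); they miss things now and then, are a little off and sometimes report something else, mostly with a low value. They report only what shows in the picture. A call takes as long as a camera call.
- ctrl.recognise(picture, thing): "centre" ([column, row] in pixels, amid what is visible of it).
The state is a dict: "clock": time; "qpos": joint angles; "qd": joint speeds; "tau": joint torques, N m; "eef_pos": TCP position; "tool_rot": TCP orientation; "force": force on the tool from outside, world axes, zero at the start; "torque": the same for the moment, N m; "width": finger opening in mm; "gripper_force": force on a finger pad.
Only numpy, scipy, OpenCV 4.12 (cv2) and the standard library are available. Lean on these libraries where they do the work, as an engineer would, in place of code of your own. Each camera call takes 0.05 s, during which the arm holds its last target. There are 200 camera calls.

TASK

Open the shutter of the cookie chute: take the loose crank out of its rest, feel it fully home onto the hidden square spindle end down in the gearbox well, pressing gently so that the spring-mounted spindle is never forced down, and wind it counter-clockwise (seen from above) until the shutter is fully open. Leave the crank fully home on the spindle; do not touch the shutter itself or disturb the bowl, the tin and the scraper.

Things in the scene. Friction and masses are not known exactly. Their poses are not given: they have to be found in the camera images.
- winder: Grey gearbox, 150 x 140 mm, 55 mm high, fixed to the table; origin under its centre, z up. A well stands on it: a dark steel collar, outside 60 mm, bore 44 mm, rim 115 mm above the table. Joined at +x is a metal chute (x 75 to 195, y -85 to 85 mm, 40 mm high) with two guide rails on top (50 mm high) for the shutter.
- well_mouth (a point): Centre of the well's round mouth, at the rim; z up on the well's axis. Below, unseen, a square spindle end (16 mm flats) with a centring cone on top (6 mm tall, 8 mm wide at its tip): cone tip 27 mm, the square's flat shoulder 33 mm below the rim. The angle of the square is unknown, new each time. It sits still by friction, about 0.2 N m; light rubbing does not turn it.
- well_seat (a point): Centre of the flat flange at the bottom of the well, foot of the square, 55 mm below the rim. The crank's foot stops 22 mm above it (on the square's shoulder) while socket and square are out of line; in line (any of 4 ways, within about 5 degrees) it drops onto the flange: fully home.
- crank_foot (a point): Centre of the lower end of the loose steel crank (about 0.58 kg, balanced). z up its shank, x from shank to handle. Shank 27 mm thick; square socket in its foot 17.4 mm wide, 34 mm deep, sides along x and y. 67 to 77 mm above the foot a flat arm, 14 mm wide, runs from x = -42 to 88 mm, with a balance weight (26 mm diameter, 67 to 89 mm above the foot) at x = -36 mm.
- crank_boss (a point): Centre of the crank's gripping boss, a steel block 30 mm (crank x) by 20 mm (crank y), 40 mm tall, standing on the arm right above the shank; 97 mm above the foot. Axes as the crank's.
- crank_handle (a point): Centre of the crank's upright black handle, a free-spinning round sleeve 22 mm in diameter, 52 mm tall, 75 mm from the shank's axis along the crank's x, 105 mm above the foot. Its top is 14 mm above the boss's top. Axes as the crank's.
- rest_floor (a point): Where the crank's foot stands at the start: inner floor, 16 mm above the table, of a dark upright pipe sleeve (bore 43 mm, top 62 mm above the table) on a 90 mm flange fixed to the table. The crank stands in it upright and loose, its handle pointing away from the robot, up to about 65 degrees to either side.
- gate (a joint): Opening of the shutter, a flat steel plate sliding on the chute's top towards the winder's +y, in m: 0 shut (start), 0.060 fully open at its stop. The crank moves it 15 mm per radian turned counter-clockwise seen from above: 4.0 rad (0.64 turn) in all, then a hard stop; from shut it cannot turn clockwise. It stays where it is left.
- gate_edge (a point): Top middle of the raised lip on the shutter's +y edge; it travels with the shutter, 53 mm above the table.
- plunger (a joint): How far the spindle is pressed down, in m: it is mounted on a spring and stands at 0 until pushed with about 10 N, then sinks 1 mm for each further 2.5 N. Pressed 6 mm (about 25 N) its gears below are forced and the job is spoilt; the crank's own weight (6 N) does not sink it.
- bowl: Blue ceramic bowl, 100 mm wide, 45 mm high, origin under its centre. Leave alone.
- tin: Plain brass-coloured tin with a pale lid, 90 mm wide, 75 mm high, origin under its centre. Leave alone.
- scraper: Flat scraper with a handle, lying on the table; origin under its middle. Leave alone.

How it is judged:
By the outcome, as a careful person would: the job done as asked, in the order asked, and still so for the second after the job is handed in, with the robot touching nothing.
It also fails if it takes over 72 s, if anything falls off the work surface, if the arm or the gripper's body presses on something with over 40 N, if the wrist force passes 120 N, or if a joint passes its speed limit or range.

## Working session

There is one attempt and no reset: what is moved stays moved. The work goes in short steps, Python scripts to look and compute and a tool call to move; the robot and the scene stay as the last step left them, time stands still between calls to the robot, and variables do not carry over. Pictures are saved under pics/ and viewed, at most 10 in all, crops included, and the job is handed in when it is done.

Besides the shell and the picture viewer there is one more tool, called after "Emit:" as name(argument=value, ...) on one line, values as JSON. step_arm: Moves the arm, as the interface text tells. Shift numbers are shares of 150 mm and turn numbers shares of 45 degrees, none past 1 either way. Its arguments: {"type":"object","properties":{"series":{"type":"array","items":{"type":"array","items":{"type":"array","items":{"type":"number","minimum":-1,"maximum":1}}}}},"required":["series"]}

```bash
mkdir -p pics; cat > h.py <<'E'
import numpy as np, cv2, json
from cell import ctrl
def shot(n):
    p=ctrl.get_image(n); return p
def save(p,f,crop=None,s=1):
    im=p["img"][:,:,::-1]
    if crop: im=im[crop[1]:crop[3],crop[0]:crop[2]]
    if s!=1: im=cv2.resize(im,None,fx=s,fy=s,interpolation=cv2.INTER_CUBIC)
    cv2.imwrite("pics/"+f,im)
def ray(p,uv):
    R=np.array(p["R"]);t=np.array(p["t"])
    d=R.T@np.array([(uv[0]-p["cx"])/p["fx"],(uv[1]-p["cy"])/p["fy"],1]); return -R.T@t,d/np.linalg.norm(d)
def atz(p,uv,z):
    o,d=ray(p,uv); return o+d*(z-o[2])/d[2]
def tri(p,a,q,b):
    o1,d1=ray(p,a);o2,d2=ray(q,b)
    s=np.linalg.lstsq(np.c_[d1,-d2],o2-o1,rcond=None)[0]
    x,y=o1+s[0]*d1,o2+s[1]*d2; return (x+y)/2,np.linalg.norm(x-y)
def proj(p,X):
    c=np.array(p["R"])@np.array(X)+np.array(p["t"]); return [p["fx"]*c[0]/c[2]+p["cx"],p["fy"]*c[1]/c[2]+p["cy"]]
E
python3 - <<'E'
from h import *
np.set_printoptions(precision=1,suppress=True)
a=shot("scene");b=shot("top")
save(a,"s0.png");save(b,"t0.png")
for n in ["winder","well_mouth","crank_foot","crank_boss","crank_handle","rest_floor","gate_edge","bowl","tin","scraper"]:
    A=ctrl.recognise(a,n);B=ctrl.recognise(b,n)
    print(n,[(np.round(x["centre"]),round(x["score"],2)) for x in A[:2]],[(np.round(x["centre"]),round(x["score"],2)) for x in B[:2]], tri(a,A[0]["centre"],b,B[0]["centre"]) if A and B else "")
print(ctrl.read_state())
for p in(a,b): print(ray(p,(320,200)))
E
```

```text
winder [(array([260., 191.]), 0.82)] [(array([382., 170.]), 0.7)] (array([ 659. , -170.5,   29.8]), np.float64(11.706541632850868))
well_mouth [(array([264., 191.]), 0.75)] [(array([384., 170.]), 0.73)] (array([ 654.2, -171.9,   26. ]), np.float64(8.356074292691904))
crank_foot [(array([360., 240.]), 0.87)] [(array([248., 206.]), 0.74)] (array([536.3, 230.4,  77. ]), np.float64(17.489313494575832))
crank_boss [(array([360., 239.]), 0.51)] [(array([250., 206.]), 0.73)] (array([535.3, 227.1,  76.7]), np.float64(15.19029699943279))
crank_handle [(array([362., 241.]), 0.7), (array([300., 127.]), 0.66)] [(array([248., 200.]), 0.93), (array([383., 170.]), 0.56)] (array([547.2, 234.9,  90.3]), np.float64(0.8635269299191597))
rest_floor [(array([364., 249.]), 0.58), (array([362., 239.]), 0.24)] [(array([258., 207.]), 0.81)] (array([530.3, 223.3,  10.3]), np.float64(15.147639994924544))
gate_edge [(array([241., 187.]), 0.77), (array([448., 280.]), 0.36)] [(array([401., 153.]), 0.76)] (array([ 708.1, -227.1,   35.8]), np.float64(0.4058552793497207))
bowl [(array([346., 182.]), 0.79)] [(array([
[... 239 characters left out ...]
craper [(array([296., 124.]), 0.9), (array([363., 240.]), 0.7)] [(array([460., 281.]), 0.8), (array([328., 255.]), 0.72)] (array([ 320.1, -418.9,  -22.4]), np.float64(7.409199743183194))
{'clock': 1.1, 'qpos': array([ 1.1,  0.6,  0. ,  1.5, -0. ,  1. , -0. ]), 'qd': array([-0.,  0., -0., -0., -0.,  0.,  0.]), 'tau': array([  0. , -56.3,   1.2, -19.4,   0. ,   0. ,   0. ]), 'eef_pos': array([ 285.6, -583.9,  231.3]), 'tool_rot': array([ 3.1, -0. ,  0.5]), 'force': array([-0. , -1.1,  0.1]), 'torque': array([ 0.,  0., -0.]), 'gripper_force': 0.0, 'width': 85.51976585028775}
(array([1062.8,  699.8, 1201.4]), array([-0.4, -0.5, -0.8]))
(array([ 363.8,   20. , 1419. ]), array([ 0.1,  0. , -1. ]))
```

```bash
python3 - <<'E'
import cv2,numpy as np
a=cv2.imread("pics/s0.png");b=cv2.imread("pics/t0.png")
c=np.hstack([cv2.resize(a[190:290,310:410],None,fx=4,fy=4,interpolation=cv2.INTER_CUBIC),cv2.resize(b[150:250,200:300],None,fx=4,fy=4,interpolation=cv2.INTER_CUBIC)])
cv2.imwrite("pics/c1.png",c)
c=np.hstack([cv2.resize(a[140:240,200:300],None,fx=4,fy=4,interpolation=cv2.INTER_CUBIC),cv2.resize(b[120:220,340:440],None,fx=4,fy=4,interpolation=cv2.INTER_CUBIC)])
cv2.imwrite("pics/c2.png",c)
E
```

```text
(no output)
```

View pics/t0.png

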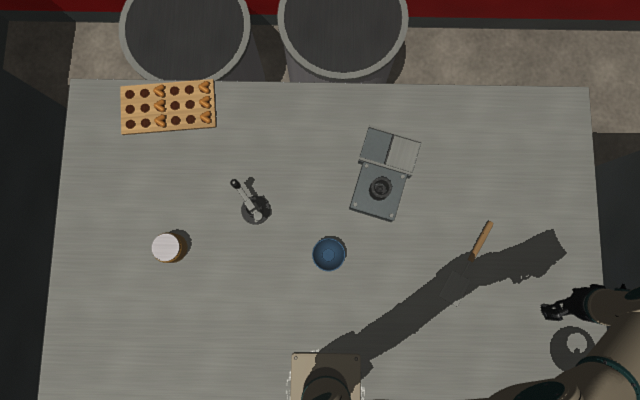

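View pics/c1.png

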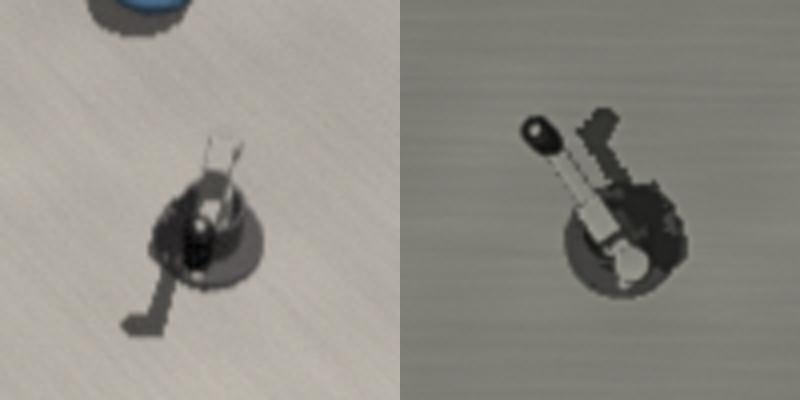

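View pics/c2.png

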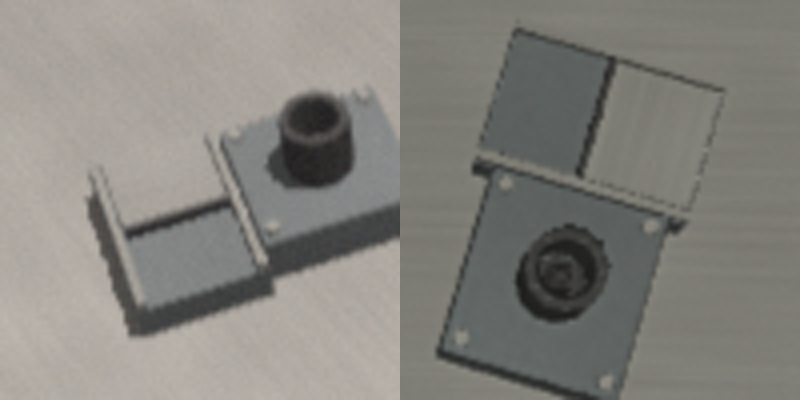

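```bash
python3 - <<'E'
from h import *
np.set_printoptions(precision=2,suppress=True)
a=shot("scene");b=shot("top")
print("mouth",tri(a,(279.5,169.5),b,(382,187)),atz(a,(279.5,169.5),115),atz(b,(382,187),115))
h=atz(b,(235,183.8),147);w=atz(b,(258,215.5),105);bo=atz(b,(249.5,205.5),133)
print("handle",h,"weight",w,"boss",bo)
# handle in scene: top at crop (200,222)
print("handle tri",tri(a,(310+50,190+55.5),b,(235,183.8)))
d=h-w;print(np.linalg.norm(d[:2]),np.arctan2(d[1],d[0]),"axis",w[:2]+d[:2]*36/111)
# project model for overlay
psi=np.arctan2(d[1],d[0]);F=np.array([*(w[:2]+d[:2]*36/111),16])
print([np.round(proj(b,F+[0,0,z])) for z in(0,46,117)],[np.round(proj(a,F+[0,0,z])) for z in(0,46,117)])
print(ctrl.read_state()["tool_rot"])
E
```

```text
mouth (array([ 586.3 , -154.76,  109.91]), np.float64(4.886483845790405)) [ 587.02 -148.73  115.  ] [ 587.25 -155.78  115.  ]
handle [584.25 264.95 147.  ] weight [499.46 202.41 105.  ] boss [524.74 223.72 133.  ]
handle tri (array([585.43, 265.54, 142.14]), np.float64(0.9734868764373781))
105.35746637711944 0.6354929185933723 axis [526.96 222.7 ]
[array([256., 210.]), array([254., 208.]), array([250., 205.])] [array([362., 247.]), array([363., 240.]), array([365., 227.])]
[-3.14 -0.    0.45]
```

Emit:
step_arm(series=[[[0, 0, 0, 0, 0, -0.3, 0.3], [0, 0, 0, 0, 0, -0.3, 0.6]]])

```text
clock: 1.4
eef_pos: [285.1, -583.1, 321.0]
tool_rot: [-3.138, 0.0, 0.455]
force: [0.5, -1.2, 0.5]
width: 58.8
gripper_force: 0.0
```

Emit:
step_arm(series=[[[0, 0, 0, 0.22, -0.24, 0, 0.3], [0, 0, 0, 0.22, -0.24, 0, 0.3], [0, 0, 0, 0.22, -0.24, 0, 0.3], [0, 0, 0, 0.22, -0.24, 0, 0.3], [0, 0, 0, 0.22, -0.24, 0, 0.3], [0, 0, 0, 0.22, -0.24, 0, 0.3], [0, 0, 0, 0.22, -0.24, 0, 0.3], [0, 0, 0, 0.22, -0.24, 0, 0.3], [0, 0, 0, 0.22, -0.24, 0, 0.3], [0, 0, 0, 0.22, -0.24, 0, 0.3], [0, 0, 0, 0.22, -0.24, 0, 0.3], [0, 0, 0, 0.22, -0.24, 0, 0.3]]])

```text
clock: 2.6
eef_pos: [451.9, -20.0, 321.7]
tool_rot: [3.141, -0.001, 0.455]
force: [0.1, -0.4, 0.5]
width: 59.7
gripper_force: 0.0
```

```bash
cat >> h.py <<'E'
from scipy.spatial.transform import Rotation as Ro
def go(X,yaw=None):
    "shift (fraction) in present tool axes to X, then turn about z"
    s=ctrl.read_state();R=Ro.from_euler("xyz",s["tool_rot"])
    d=R.inv().apply(np.array(X)-s["eef_pos"])
    t=0
    if yaw is not None: t=-np.degrees(yaw-s["tool_rot"][2])/45
    print("shift",np.round(d/150,4),"len",round(np.linalg.norm(d),1),"az",round(t,3));print("t",s["clock"],"pos",np.round(s["eef_pos"],1),"rot",np.round(s["tool_rot"],3),"q",np.round(s["qpos"],2),"F",np.round(s["force"],1),"T",np.round(s["torque"],2),"w",round(s["width"],1))
E
python3 -c "
from h import *
go([526,222,321],0.635)"
```

```text
shift [ 1.1524 -1.2327  0.0052] len 253.1 az -0.23
t 2.6 pos [451.9 -20.  321.7] rot [ 3.141e+00 -1.000e-03  4.550e-01] q [ 0.13  0.24 -0.19  1.91  0.05  1.   -1.2 ] F [ 0.1 -0.4  0.5] T [-0.01 -0.07 -0.01] w 59.7
```

Emit:
step_arm(series=[[[0, 0, 0, 0.22, -0.24, 0, 0.3], [0, 0, 0, 0.22, -0.24, 0, 0.3], [0, 0, 0, 0.22, -0.24, 0, 0.3], [0, 0, 0, 0.22, -0.24, 0, 0.3], [0, 0, 0, 0.22, -0.24, 0, 0.3], [0, 0, -0.12, 0, 0, 0, 0.3], [0, 0, -0.11, 0, 0, 0, 0.3], [0, 0, 0, 0, 0, 0, 0.3]]])

```text
clock: 3.4
eef_pos: [520.6, 212.7, 321.1]
tool_rot: [-3.141, 0.0, 0.636]
force: [-0.2, -0.8, 0.7]
width: 59.6
gripper_force: 0.0
```

```bash
python3 -c "
from h import *
go([526,222,321],0.635)
a=shot('scene');b=shot('top')
for X in ([526,222,133],[586,266,147]):
  print(proj(a,X),proj(b,X))
im=np.hstack([cv2.resize(p['img'][y:y+100,x:x+100,::-1],None,fx=4,fy=4,interpolation=cv2.INTER_CUBIC) for p,x,y in((a,310,180),(b,200,150))])
cv2.imwrite('pics/c3.png',im)
"
```

```text
shift [ 0.0658 -0.0289  0.0008] len 10.8 az 0.002
t 3.4 pos [520.6 212.7 321.1] rot [-3.141  0.     0.636] q [-0.23  0.42 -0.31  1.64  0.14  1.1  -1.51] F [-0.2 -0.8  0.7] T [-0.01  0.01 -0.01] w 59.6
[np.float64(365.02501442597566), np.float64(226.97716113251698)] [np.float64(250.12084949900597), np.float64(205.06904368337524)]
[np.float64(360.2309267017522), np.float64(244.865663186319)] [np.float64(234.6565981912605), np.float64(183.18424145030116)]
```

View pics/c3.png

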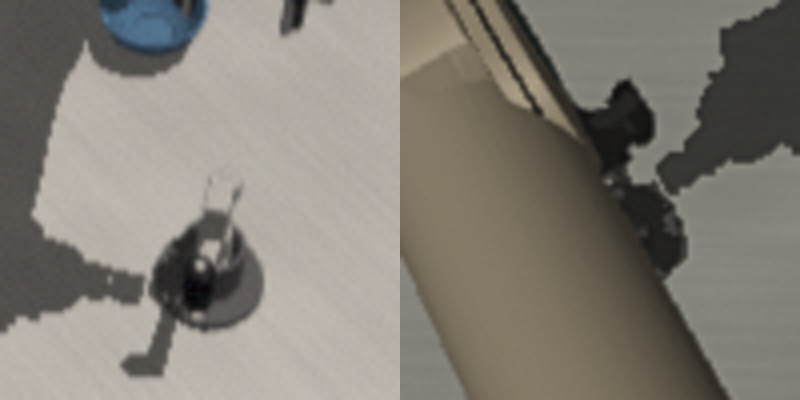

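Emit:
step_arm(series=[[[0, 0, 0, 0.066, -0.029, 0, 0.35], [0, 0, 0, 0, 0, 0.3, 0.35], [0, 0, 0, 0, 0, 0.3, 0.35], [0, 0, 0, 0, 0, 0.3, 0.35], [0, 0, 0, 0, 0, 0.3, 0.35], [0, 0, 0, 0, 0, 0.15, 0.35], [0, 0, 0, 0, 0, 0.11, 0.35], [0, 0, 0, 0, 0, 0, 0.35]]])

```text
clock: 4.3
eef_pos: [525.0, 221.4, 100.0]
tool_rot: [-3.141, 0.004, 0.635]
force: [-0.1, 0.2, 0.3]
width: 55.3
gripper_force: 0.0
```

```bash
python3 -c "
from h import *
go([526,222,102],0.635)
a=shot('scene');save(a,'c4.png',(300,150,440,290),4)
"
```

```text
shift [ 0.0078  0.0009 -0.0133] len 2.3 az -0.001
t 4.3 pos [525.  221.4 100. ] rot [-3.141  0.004  0.635] q [-0.3   0.7  -0.23  1.85  0.26  0.62 -1.62] F [-0.1  0.2  0.3] T [ 0.04 -0.   -0.03] w 55.3
```

View pics/c4.png

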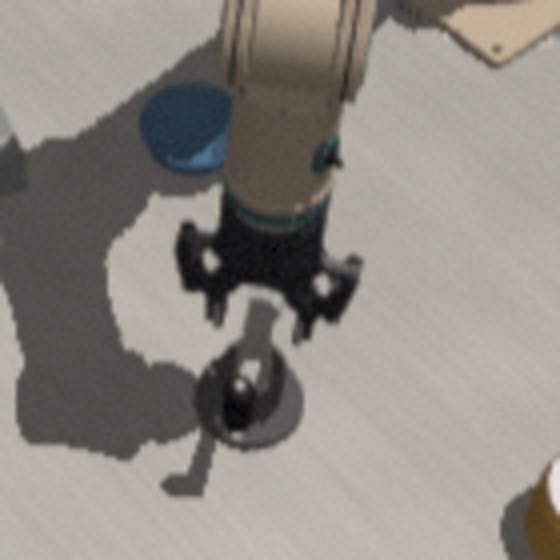

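Emit:
step_arm(series=[[[0, 0, 0, 0, 0, 0, 0.7], [0, 0, 0, 0, 0, 0, 1], [0, 0, 0, 0, 0, 0, 1], [0, 0, 0, 0, 0, 0, 1], [0, 0, 0, 0, 0, 0, 1], [0, 0, 0, 0, 0, 0, 1]]])

```text
clock: 4.95
eef_pos: [526.9, 222.3, 103.7]
tool_rot: [3.141, -0.003, 0.635]
force: [-1.0, 0.8, 6.1]
width: 19.1
gripper_force: 59.2
```

Emit:
step_arm(series=[[[0, 0, 0, 0, 0, -0.1, 1], [0, 0, 0, 0, 0, -0.2, 1], [0, 0, 0, 0, 0, -0.3, 1], [0, 0, 0, 0, 0, -0.3, 1], [0, 0, 0, 0, 0, -0.3, 1], [0, 0, 0, 0, 0, 0, 1]]])

```text
clock: 5.55
eef_pos: [529.1, 223.3, 288.4]
tool_rot: [3.139, -0.012, 0.635]
force: [2.0, 1.0, -4.1]
width: 19.2
gripper_force: 60.0
```

```bash
python3 -c "
from h import *
go([586,-154,280],-1.45)
a=shot('scene');save(a,'c5.png',(260,90,440,240),4)
s=ctrl.read_state();c,S=np.cos(s['tool_rot'][2]),np.sin(s['tool_rot'][2]);P=s['eef_pos']
for z in (-84,0): print(proj(a,P+[0,0,z]),proj(a,P+[75*c,75*S,z+20]))
"
```

```text
shift [-1.1876  2.2499  0.0476] len 381.7 az 2.655
t 5.55 pos [529.1 223.3 288.4] rot [ 3.139 -0.012  0.635] q [-0.25  0.47 -0.3   1.67  0.16  1.02 -1.54] F [ 2.   1.  -4.1] T [ 0.12 -0.15  0.  ] w 19.2
[np.float64(366.4236537685119), np.float64(214.3908110948872)] [np.float64(361.6297152357502), np.float64(231.5427251653395)]
[np.float64(368.7181750965232), np.float64(196.82247662089642)] [np.float64(363.7570329456921), np.float64(214.06419730734518)]
```

View pics/c5.png

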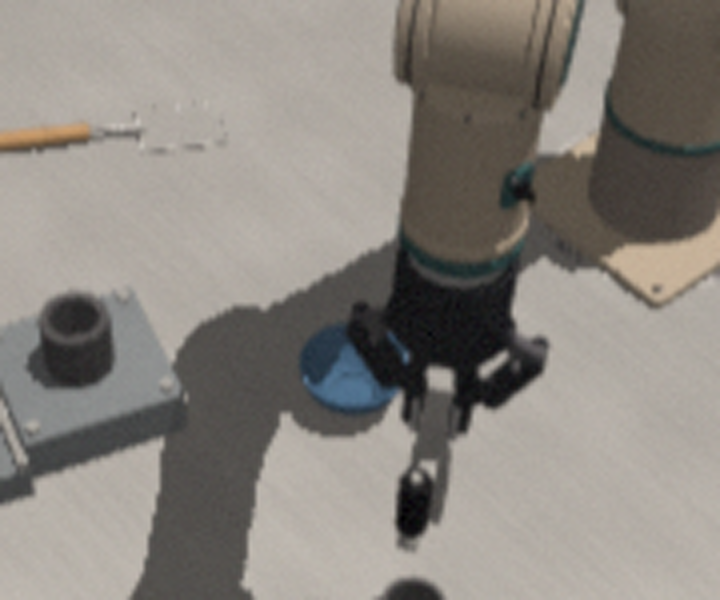

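Emit:
step_arm(series=[[[0, 0, 0, -0.1, 0.19, 0, 1], [0, 0, 0, -0.1, 0.19, 0, 1], [0, 0, 0, -0.1, 0.19, 0, 1], [0, 0, 0, -0.1, 0.19, 0, 1], [0, 0, 0, -0.1, 0.19, 0, 1], [0, 0, 0, -0.1, 0.19, 0, 1], [0, 0, 0, -0.1, 0.19, 0, 1], [0, 0, 0, -0.1, 0.19, 0, 1], [0, 0, 0, -0.1, 0.19, 0, 1], [0, 0, 0, -0.1, 0.19, 0, 1], [0, 0, 0, -0.1, 0.19, 0, 1], [0, 0, 0, 0, 0, 0, 1]]])

```text
clock: 6.8
eef_pos: [577.1, -136.2, 278.9]
tool_rot: [3.141, 0.007, 0.627]
force: [0.4, -0.4, -5.6]
width: 19.1
gripper_force: 60.4
```

Emit:
step_arm(series=[[[0, 0, 0.18, 0, 0, 0, 1], [0, 0, 0.18, 0, 0, 0, 1], [0, 0, 0.18, 0, 0, 0, 1], [0, 0, 0.18, 0, 0, 0, 1], [0, 0, 0.18, 0, 0, 0, 1], [0, 0, 0.18, 0, 0, 0, 1], [0, 0, 0.18, 0, 0, 0, 1], [0, 0, 0.18, 0, 0, 0, 1], [0, 0, 0.18, 0, 0, 0, 1], [0, 0, 0.18, 0, 0, 0, 1], [0, 0, 0.18, 0, 0, 0, 1]]])

```text
clock: 7.9
eef_pos: [577.3, -128.1, 279.4]
tool_rot: [3.137, 0.004, -0.926]
force: [-0.3, 0.1, -6.1]
width: 19.3
gripper_force: 60.4
```

```bash
python3 -c "
from h import *
go([586,-154,240],-1.45)"
```

```text
shift [0.1736 0.0563 0.2622] len 47.9 az 0.667
t 7.9 pos [ 577.3 -128.1  279.4] rot [ 3.137  0.004 -0.926] q [ 0.07  0.5   0.15  1.62 -0.09  1.03 -2.24] F [-0.3  0.1 -6.1] T [0.05 0.04 0.02] w 19.3
```

Emit:
step_arm(series=[[[0, 0, 0, 0.174, 0.056, 0.1, 1], [0, 0, 0.17, 0, 0, 0, 1], [0, 0, 0.17, 0, 0, 0, 1], [0, 0, 0.17, 0, 0, 0, 1], [0, 0, 0.15, 0, 0, 0, 1], [0, 0, 0, 0, 0, 0, 1], [0, 0, 0, 0, 0, 0, 1]]])

```text
clock: 8.6
eef_pos: [587.3, -153.9, 265.5]
tool_rot: [3.138, 0.001, -1.435]
force: [0.2, 0.1, -4.6]
width: 19.2
gripper_force: 60.5
```

```bash
python3 -c "
from h import *
go([586,-154,240],-1.45)
a=shot('scene');b=shot('top')
P=ctrl.read_state()['eef_pos']
print('footprj',proj(a,P-[0,0,87.7]),proj(b,P-[0,0,87.7]),'mouth',proj(a,[586,-154,115]),proj(b,[586,-154,115]))
im=np.hstack([cv2.resize(p['img'][y:y+100,x:x+100,::-1],None,fx=4,fy=4,interpolation=cv2.INTER_CUBIC) for p,x,y in((a,230,100),(b,330,130))])
cv2.imwrite('pics/c6.png',im)
"
```

```text
shift [-0.0003  0.0082  0.1698] len 25.5 az 0.019
t 8.6 pos [ 587.3 -153.9  265.5] rot [ 3.138e+00  1.000e-03 -1.435e+00] q [ 0.03  0.55  0.29  1.6  -0.18  1.02 -2.63] F [ 0.2  0.1 -4.6] T [ 0.02  0.03 -0.  ] w 19.2
footprj [np.float64(276.65009922112495), np.float64(156.07623058067333)] [np.float64(384.5102801456408), np.float64(182.92355227841307)] mouth [np.float64(278.86953323291687), np.float64(168.47648652553065)] [np.float64(381.3897180685203), np.float64(187.41506359153584)]
```

View pics/c6.png

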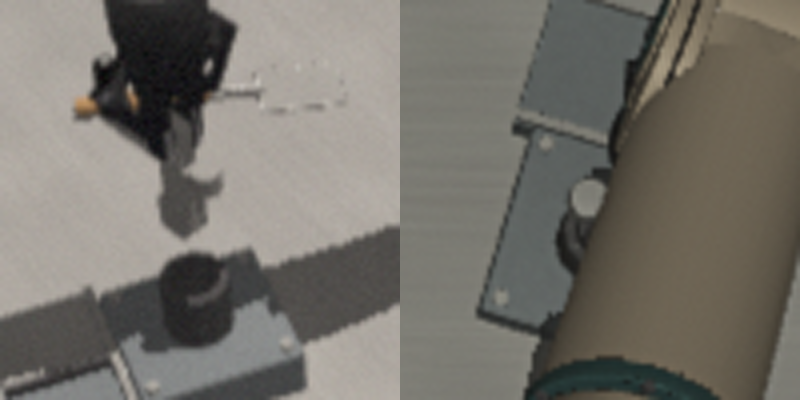

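Emit:
step_arm(series=[[[0, 0, 0, 0, 0.004, 0.15, 1], [0, 0, 0, 0, 0, 0.15, 1], [0, 0, 0, 0, 0, 0.13, 1], [0, 0, 0, 0, 0, 0.08, 1], [0, 0, 0, 0, 0, 0, 1], [0, 0, 0, 0, 0, 0, 1]]])

```text
clock: 9.3
eef_pos: [587.9, -153.8, 190.8]
tool_rot: [3.141, 0.001, -1.437]
force: [-0.5, 1.4, -6.3]
width: 19.0
gripper_force: 62.3
```

Emit:
step_arm(series=[[[0, 0, 0, 0, 0, 0.015, 1], [0, 0, 0, 0, 0, 0.015, 1], [0, 0, 0, 0, 0, 0, 1]]])

```text
clock: 9.6
eef_pos: [588.1, -153.9, 186.7]
tool_rot: [-3.141, 0.001, -1.438]
force: [-0.6, 3.1, -2.7]
width: 19.1
gripper_force: 62.7
```

```bash
python3 -c "
from h import *
go([586.5,-154,170],-1.45)"
```

```text
shift [-0.0009  0.0104  0.1114] len 16.8 az 0.016
t 9.6 pos [ 588.1 -153.9  186.7] rot [-3.141e+00  1.000e-03 -1.438e+00] q [ 0.05  0.63  0.26  1.69 -0.21  0.85 -2.61] F [-0.6  3.1 -2.7] T [ 1.02  0.06 -0.02] w 19.1
```

Emit:
step_arm(series=[[[0, 0, 0, -0.027, 0, 0, 1], [0, 0, 0, 0, 0, 0, 1], [0, 0, 0, 0, 0, 0, 1]]])

```text
clock: 9.9
eef_pos: [587.3, -151.3, 186.4]
tool_rot: [3.142, -0.001, -1.438]
force: [0.9, -0.1, -5.3]
width: 19.1
gripper_force: 62.6
```

```bash
python3 -c "
from h import *
go([586.5,-154,170],-1.45)
a=shot('scene');save(a,'c7.png',(230,110,330,210),6)"
```

```text
shift [0.0167 0.0076 0.1092] len 16.6 az 0.015
t 9.9 pos [ 587.3 -151.3  186.4] rot [ 3.142e+00 -1.000e-03 -1.438e+00] q [ 0.04  0.63  0.27  1.7  -0.21  0.84 -2.61] F [ 0.9 -0.1 -5.3] T [0.07 0.08 0.04] w 19.1
```

View pics/c7.png

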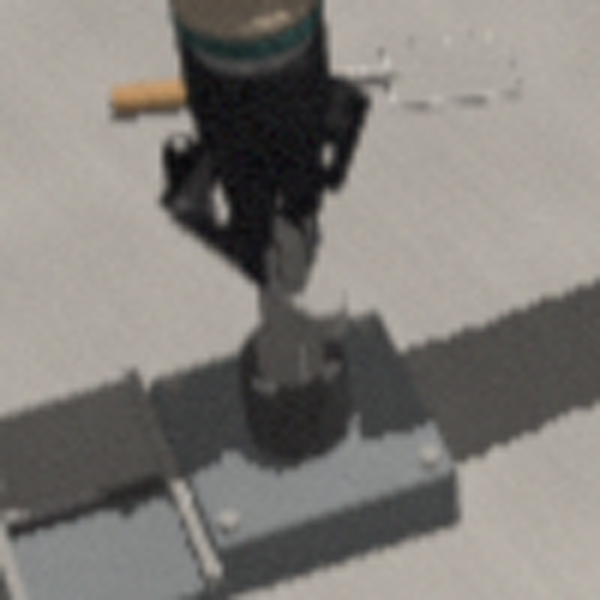

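Emit:
step_arm(series=[[[0, 0, 0, -0.02, 0, 0, 1], [0, 0, 0, -0.02, 0, 0, 1], [0, 0, 0, 0, 0, 0, 1]]])

```text
clock: 10.25
eef_pos: [586.9, -145.3, 186.5]
tool_rot: [-3.141, -0.002, -1.438]
force: [0.0, -2.2, -6.1]
width: 18.9
gripper_force: 62.4
```

Emit:
step_arm(series=[[[0, 0, 0, -0.02, 0, 0, 1], [0, 0, 0, -0.02, 0, 0, 1], [0, 0, 0, 0, 0, 0, 1]]])

```text
clock: 10.55
eef_pos: [586.6, -141.6, 186.8]
tool_rot: [-3.14, -0.005, -1.439]
force: [2.2, -5.7, -6.5]
width: 18.9
gripper_force: 62.2
```

Emit:
step_arm(series=[[[0, 0, 0, 0.042, 0, 0, 1], [0, 0, 0, 0, -0.02, 0, 1], [0, 0, 0, 0, -0.02, 0, 1], [0, 0, 0, 0, 0, 0, 1]]])

```text
clock: 10.95
eef_pos: [590.9, -144.0, 185.9]
tool_rot: [3.138, 0.001, -1.438]
force: [-4.8, -2.3, -2.9]
width: 18.9
gripper_force: 62.7
```

Emit:
step_arm(series=[[[0, 0, 0, 0, -0.02, 0, 1], [0, 0, 0, 0, -0.02, 0, 1], [0, 0, 0, 0, 0, 0, 1]]])

```text
clock: 11.25
eef_pos: [593.0, -144.5, 185.1]
tool_rot: [3.13, 0.001, -1.439]
force: [-10.7, -3.5, -1.0]
width: 19.0
gripper_force: 63.0
```

Emit:
step_arm(series=[[[0, 0, 0, 0.01, 0.04, 0, 1], [0, 0, 0, 0, 0.04, 0, 1], [0, 0, 0, 0, 0.02, 0, 1], [0, 0, 0, 0, 0, 0, 1]]])

```text
clock: 11.65
eef_pos: [584.4, -146.2, 186.7]
tool_rot: [-3.14, 0.0, -1.438]
force: [0.9, -0.2, -5.8]
width: 18.9
gripper_force: 62.3
```

Emit:
step_arm(series=[[[0, 0, 0, 0, 0.02, 0, 1], [0, 0, 0, 0, 0.02, 0, 1], [0, 0, 0, 0, 0, 0, 1]]])

```text
clock: 11.95
eef_pos: [582.1, -146.6, 187.1]
tool_rot: [-3.133, -0.001, -1.437]
force: [8.1, 0.9, -9.9]
width: 18.9
gripper_force: 61.9
```

Emit:
step_arm(series=[[[0, 0, 0, 0, 0.02, 0, 1], [0, 0, 0, 0, 0.02, 0, 1], [0, 0, 0, 0, 0, 0, 1]]])

```text
clock: 12.25
eef_pos: [580.5, -146.8, 187.7]
tool_rot: [-3.124, -0.003, -1.436]
force: [15.1, 1.5, -14.3]
width: 18.9
gripper_force: 62.1
```

Emit:
step_arm(series=[[[0, 0, 0, 0.026, -0.05, 0, 1], [0, 0, 0, 0, -0.047, 0, 1], [0, 0, 0, 0, 0, 0, 1], [0, 0, 0, 0, 0, 0, 1]]])

```text
clock: 12.65
eef_pos: [587.1, -150.4, 186.3]
tool_rot: [-3.141, -0.0, -1.438]
force: [1.7, 0.4, -5.6]
width: 18.8
gripper_force: 62.5
```

Emit:
step_arm(series=[[[0, 0, 0, 0, 0, 0.013, 1], [0, 0, 0, 0, 0, 0.013, 1], [0, 0, 0, 0, 0, 0, 1]]])

```text
clock: 12.95
eef_pos: [586.8, -150.1, 182.3]
tool_rot: [-3.141, 0.0, -1.438]
force: [1.7, 1.0, -5.2]
width: 19.1
gripper_force: 62.7
```

Emit:
step_arm(series=[[[0, 0, 0, 0, 0, 0.013, 1], [0, 0, 0, 0, 0, 0.013, 1], [0, 0, 0, 0, 0, 0, 1]]])

```text
clock: 13.25
eef_pos: [586.8, -150.1, 178.2]
tool_rot: [3.141, 0.0, -1.438]
force: [1.2, 0.9, -6.2]
width: 19.2
gripper_force: 62.6
```

Emit:
step_arm(series=[[[0, 0, 0, 0, 0, 0.01, 1], [0, 0, 0, 0, 0, 0.01, 1], [0, 0, 0, 0, 0, 0, 1]]])

```text
clock: 13.55
eef_pos: [586.9, -150.2, 175.3]
tool_rot: [3.142, 0.0, -1.438]
force: [1.8, 1.7, -5.4]
width: 19.2
gripper_force: 62.6
```

Emit:
step_arm(series=[[[0, 0, 0, 0, 0, 0.01, 1], [0, 0, 0, 0, 0, 0.01, 1], [0, 0, 0, 0, 0, 0, 1]]])

```text
clock: 13.85
eef_pos: [586.8, -150.1, 172.4]
tool_rot: [3.141, 0.0, -1.438]
force: [1.8, 2.3, -4.7]
width: 19.0
gripper_force: 62.8
```

Emit:
step_arm(series=[[[0, 0, 0, -0.008, -0.008, 0, 1], [0, 0, 0, 0, 0, 0.01, 1], [0, 0, 0, 0, 0, 0, 1]]])

```text
clock: 14.15
eef_pos: [587.4, -148.8, 170.7]
tool_rot: [3.14, 0.0, -1.438]
force: [-0.3, 0.9, -3.7]
width: 18.7
gripper_force: 62.9
```

Emit:
step_arm(series=[[[0, 0, 0, 0, 0, 0.01, 1], [0, 0, 0, 0, 0, 0.01, 1], [0, 0, 0, 0, 0, 0, 1]]])

```text
clock: 14.45
eef_pos: [587.8, -148.8, 168.9]
tool_rot: [-3.141, 0.001, -1.438]
force: [-3.3, 2.3, 6.8]
width: 18.9
gripper_force: 64.2
```

Emit:
step_arm(series=[[[0, 0, -0.06, 0, 0.003, -0.003, 1], [0, 0, -0.06, 0, 0, 0, 1], [0, 0, -0.06, 0, 0, 0, 1], [0, 0, -0.06, 0, 0, 0, 1]]])

```text
clock: 14.85
eef_pos: [587.9, -148.6, 169.5]
tool_rot: [-3.14, 0.0, -1.248]
force: [-0.9, 2.0, 4.1]
width: 18.7
gripper_force: 64.0
```

Emit:
step_arm(series=[[[0, 0, -0.06, 0, 0, 0, 1], [0, 0, -0.06, 0, 0, 0, 1], [0, 0, -0.06, 0, 0, 0, 1], [0, 0, -0.06, 0, 0, 0, 1]]])

```text
clock: 15.25
eef_pos: [587.8, -148.5, 169.5]
tool_rot: [-3.14, 0.0, -1.059]
force: [-2.5, 3.2, 5.4]
width: 19.1
gripper_force: 64.0
```

Emit:
step_arm(series=[[[0, 0, -0.06, -0.005, 0, 0, 1], [0, 0, -0.06, 0, 0, 0, 1], [0, 0, -0.06, 0, 0, 0, 1], [0, 0, -0.06, 0, 0, 0, 1]]])

```text
clock: 15.65
eef_pos: [587.0, -148.4, 169.5]
tool_rot: [-3.141, -0.0, -0.871]
force: [-3.8, 2.2, 6.1]
width: 18.9
gripper_force: 64.0
```

Emit:
step_arm(series=[[[0, 0, -0.06, 0, 0, 0, 1], [0, 0, -0.06, 0, 0, 0, 1], [0, 0, -0.06, 0, 0, 0, 1], [0, 0, -0.06, 0, 0, 0, 1]]])

```text
clock: 16.05
eef_pos: [586.4, -148.8, 169.4]
tool_rot: [3.141, 0.0, -0.683]
force: [-3.2, 0.5, 5.6]
width: 19.2
gripper_force: 64.1
```

Emit:
step_arm(series=[[[0, 0, -0.06, -0.005, 0.004, 0, 1], [0, 0, -0.06, 0, 0, 0, 1], [0, 0, -0.06, 0, 0, 0, 1], [0, 0, -0.06, 0, 0, 0, 1]]])

```text
clock: 16.45
eef_pos: [585.5, -149.3, 169.4]
tool_rot: [3.14, 0.0, -0.495]
force: [-2.8, 1.1, 5.1]
width: 19.0
gripper_force: 64.1
```

Emit:
step_arm(series=[[[0, 0, -0.06, 0, 0, 0, 1], [0, 0, -0.06, 0, 0, 0, 1], [0, 0, -0.06, 0, 0, 0, 1], [0, 0, -0.06, 0, 0, 0, 1]]])

```text
clock: 16.85
eef_pos: [585.0, -149.9, 169.3]
tool_rot: [3.139, 0.001, -0.306]
force: [-3.9, -0.8, 5.3]
width: 18.9
gripper_force: 64.1
```

Emit:
step_arm(series=[[[0, 0, -0.06, -0.007, 0, 0, 1], [0, 0, -0.06, 0, 0, 0, 1], [0, 0, -0.06, 0, 0, 0, 1], [0, 0, -0.06, 0, 0, 0, 1]]])

```text
clock: 17.25
eef_pos: [584.2, -150.4, 169.4]
tool_rot: [3.138, 0.001, -0.118]
force: [-3.9, -1.6, 5.3]
width: 19.2
gripper_force: 64.0
```

Emit:
step_arm(series=[[[0, 0, -0.06, 0, 0, 0, 1], [0, 0, -0.06, 0, 0, 0, 1], [0, 0, -0.06, 0, 0, 0, 1], [0, 0, -0.06, 0, 0, 0, 1]]])

```text
clock: 17.65
eef_pos: [583.6, -151.3, 169.2]
tool_rot: [3.138, 0.002, 0.07]
force: [-4.7, -2.4, 4.7]
width: 19.4
gripper_force: 64.0
```

```bash
python3 -c "
from h import *
go([586.5,-150,169],-0.0)"
```

```text
shift [ 0.0197 -0.0076  0.001 ] len 3.2 az 0.089
t 17.65 pos [ 583.6 -151.3  169.2] rot [3.138e+00 2.000e-03 7.000e-02] q [ 0.31  0.64 -0.17  1.71  0.15  0.81 -1.43] F [-4.7 -2.4  4.7] T [-1.    1.25 -0.06] w 19.4
```

Emit:
step_arm(series=[[[0, 0, 0, -0.018, 0.01, 0, 1], [0, 0, 0, 0, 0, 0, 1]]])

```text
clock: 17.85
eef_pos: [582.8, -151.5, 169.2]
tool_rot: [3.139, -0.002, 0.067]
force: [-1.9, -2.8, 4.7]
width: 18.8
gripper_force: 63.9
```

Emit:
step_arm(series=[[[0, 0, -0.05, 0, 0, 0, 1], [0, 0, -0.05, 0, 0, 0, 1], [0, 0, -0.05, 0, 0, 0, 1]]])

```text
clock: 18.15
eef_pos: [582.5, -152.2, 169.0]
tool_rot: [3.138, 0.0, 0.187]
force: [-2.4, -4.7, 4.0]
width: 19.0
gripper_force: 63.9
```

```bash
python3 -c "
import numpy as np
D=np.array([[587.9,-148.6,-1.248],[587.8,-148.5,-1.059],[587.0,-148.4,-.871],[586.4,-148.8,-.683],[585.5,-149.3,-.495],[585,-149.9,-.306],[584.2,-150.4,-.118],[583.6,-151.3,.07],[582.5,-152.2,.187]])
A=[];b=[]
for x,y,p in D:
  c,s=np.cos(p),np.sin(p)
  A+=[[1,0,-c,s],[0,1,-s,-c]];b+=[x,y]
A=np.array(A);r=np.linalg.lstsq(A,b,rcond=None);print(r[0],np.round(A@r[0]-b,1))
"
```

```text
[ 587.82281311 -153.25033491    4.15074027   -2.25412494] [ 0.7  0.  -0.  -0.  -0.1 -0.2 -0.4 -0.1 -0.3  0.  -0.5  0.  -0.2 -0.1
 -0.1  0.   0.8  0.4]
```

Emit:
step_arm(series=[[[0, 0, -0.05, -0.006, 0.018, 0, 1], [0, 0, -0.05, 0, 0, 0, 1], [0, 0, -0.05, 0, 0, 0, 1]]])

```text
clock: 18.45
eef_pos: [582.3, -153.9, 169.0]
tool_rot: [3.14, -0.0, 0.305]
force: [-1.2, -2.7, 4.1]
width: 19.4
gripper_force: 64.0
```

Emit:
step_arm(series=[[[0, 0, 0, 0, 0, -0.01, 0.72], [0, 0, 0, 0, 0, -0.01, 0.72], [0, 0, 0, 0.028, 0.016, 0, 0.72], [0, 0, 0, 0, 0, 0, 0.72], [0, 0, 0, 0, 0, 0, 0.72]]])

```text
clock: 18.95
eef_pos: [587.2, -153.2, 171.3]
tool_rot: [-3.141, -0.0, 0.306]
force: [1.0, 0.6, 0.8]
width: 24.3
gripper_force: 0.2
```

```bash
python3 -c "
from h import *
go([587.8,-153.3,168],.305)
a=shot('scene');save(a,'c8.png',(230,100,330,200),6)"
```

```text
shift [0.0038 0.0021 0.0222] len 3.4 az 0.001
t 18.95 pos [ 587.2 -153.2  171.3] rot [-3.141 -0.     0.306] q [ 0.36  0.64 -0.24  1.7   0.2   0.82 -1.23] F [1.  0.6 0.8] T [ 0.08  0.09 -0.03] w 24.3
```

View pics/c8.png

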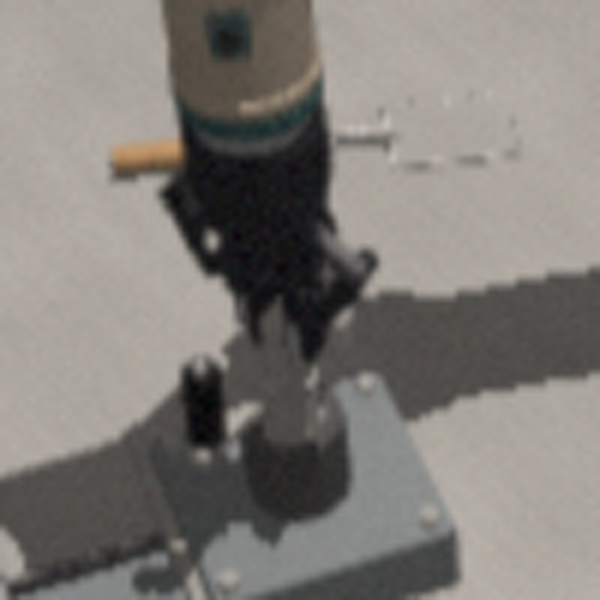

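```bash
cat >> h.py <<'E'
def look(C=(587.8,-153.3),ref=None):
    a=shot("scene");r=ctrl.recognise(a,"crank_handle");s=ctrl.read_state();y=s["tool_rot"][2]
    for z in(82,60): print("pred handle",z,np.round(proj(a,[C[0]+75*np.cos(y),C[1]+75*np.sin(y),z+105]),1),end=" ")
    print([(np.round(q["centre"],1),round(q["score"],2)) for q in r[:3]])
    return a
E
python3 -c "
from h import *
look()"
```

```text
pred handle 82 [262.4 168.6] pred handle 60 [263.3 173. ] [(array([275. , 163.5]), 0.85), (array([257.4, 189.8]), 0.68)]
```

Emit:
step_arm(series=[[[0, 0, 0.09, 0.004, 0.002, 0.01, 0.72], [0, 0, 0.09, 0, 0, 0.01, 0.72], [0, 0, 0.09, 0, 0, 0, 0.72], [0, 0, 0.09, 0, 0, 0, 0.72], [0, 0, 0.09, 0, 0, 0, 0.72], [0, 0, 0.09, 0, 0, 0, 0.72]]])

```text
clock: 19.7
eef_pos: [587.6, -153.6, 168.5]
tool_rot: [-3.142, -0.0, -0.122]
force: [-0.2, -0.0, -0.1]
width: 23.8
gripper_force: 0.1
```

```bash
python3 -c "
from h import *
look();go([587.8,-153.3,168])"
```

```text
pred handle 82 [256.4 163.4] pred handle 60 [257.3 167.9] [(array([276.9, 161.7]), 0.87)]
shift [ 0.0004 -0.0019  0.0035] len 0.6 az 0
t 19.8 pos [ 587.7 -153.6  168.5] rot [ 3.141 -0.    -0.119] q [ 0.28  0.64 -0.12  1.7   0.1   0.8  -1.57] F [ 0.7 -0.  -0. ] T [ 0.01 -0.03 -0.  ] w 24.0
```

```bash
cat >> h.py <<'E'
def hand(C=(587.8,-153.3),thr=45):
    a=shot("scene");g=a["img"].max(2);s=ctrl.read_state();y0=s["tool_rot"][2]
    n,l,st,ce=cv2.connectedComponentsWithStats((g<thr).astype(np.uint8))
    for i in range(1,n):
        if 15<st[i,4]<400 and abs(ce[i][0]-275)<35 and abs(ce[i][1]-165)<35:
            best=min((np.hypot(*(np.array(proj(a,[C[0]+75*np.cos(y),C[1]+75*np.sin(y),z+105]))-ce[i])),z,round(y,2)) for z in(82,60) for y in np.arange(y0-.5,y0+.5,.02))
            print("blob",ce[i].round(1),st[i],"best",best)
    return a
E
python3 -c "
from h import *
a=hand();g=a['img'].max(2);print(g[150:182:2,244:284:2])"
```

```text
blob [262.1 164.7] [260 158   6  14  62] best (np.float64(3.1427508866457603), 82, np.float64(0.18))
blob [275.2 178.8] [270 170  15  16  98] best (np.float64(12.094828542018755), 60, np.float64(0.36))
[[170 173 169 168 170 173 173 174 175 178 176 175 175 154  27  25  23  64
   45  68]
 [171 173 169 172 170 170 172 172 176 174 178 178 174 166  29  25  22  31
   27  30]
 [170 169 171 173 172 173 172 171 173 172 175 174 174 170  48  25  26  27
   23  24]
 [174 173 171 172 170 173 174 172 134 124 135 174 177 175 101  81  69  18
   24  71]
 [172 172 170 172 173 173 173 169  47  69  42 167 175 174 170 161  77  32
   24  72]
 [172 173 169 170 171 174 173 163  29  32  27 165 174 167  93  89  78  29
   38  70]
 [175 174 175 170 173 174 173 161  26  17  28 168 163  87  81  80  83  65
   80  95]
 [168 171 174 173 169 174 171 163  21  19  23 160 128  78  80  80  80  76
   75  88]
 [169 170 172 170 172 170 174 163  22  15  22  85  78  79  80  80  78  79
  112 128]
 [172 168 170 174 174 171 173 158  15  13  14  79  80  81  79  58  69  78
   89  89]
 [172 173 171 171 171 175 131  90  34  19  48  86  70  50  43  64  76  78
   87  93]
 [173 172 168 148  94 125  76  80 107  68  71  69  67  41  44  66  76  81
   89  90]
 [150 132 105  87  80  80  67  74  77  71  62  62  65  46  42  46  51  87
  100  79]
 [ 88  80  79  81  72  73  65  65  64  63  64  63  70  58  44  39  43  43
   55  46]
 [ 84  86  81  81  78  76  62  66  65  64  66  63  63  58  37  40  40  40
   45  43]
 [ 83  81  80  81  80  77  71  65  62  64  60  63  63  57  39  40  45  41
   42  44]]
```

Emit:
step_arm(series=[[[0, 0, 0.09, 0, 0, 0, 0.72], [0, 0, 0.09, 0, 0, 0, 0.72], [0, 0, 0.09, 0, 0, 0, 0.72], [0, 0, 0.09, 0, 0, 0, 0.72], [0, 0, 0.09, 0, 0, 0, 0.72], [0, 0, 0.09, 0, 0, 0, 0.72]]])

```text
clock: 20.45
eef_pos: [588.1, -154.2, 168.6]
tool_rot: [3.142, -0.002, -0.544]
force: [1.1, -1.5, -1.0]
width: 23.8
gripper_force: 6.5
```

```bash
python3 -c "
from h import *
hand();go([587.8,-153.3,168])"
```

```text
blob [272.9 132.8] [260 119  24  31 338] best (np.float64(22.910667951157752), 82, np.float64(-1.05))
blob [276.1 156.6] [273 152   7  10  45] best (np.float64(19.072384796422977), 60, np.float64(-1.05))
blob [262.1 164.3] [260 158   6  13  63] best (np.float64(5.203187629328896), 82, np.float64(-0.07))
blob [275.5 179.3] [270 170  14  16  97] best (np.float64(20.662228727116293), 60, np.float64(-0.07))
shift [-0.0052 -0.0035  0.0041] len 1.1 az 0
t 20.5 pos [ 588.2 -154.2  168.6] rot [ 3.142e+00 -2.000e-03 -5.460e-01] q [ 0.21  0.64  0.    1.7  -0.    0.8  -1.91] F [ 1.6 -1.2 -1. ] T [-0.24 -0.31  0.09] w 24.3
```

```bash
python3 -c "
from h import *
a=shot('scene');b=shot('top')
im=np.hstack([cv2.resize(p['img'][y:y+h,x:x+60,::-1],(400,h*400//60),interpolation=cv2.INTER_CUBIC) for p,x,y,h in((a,248,120,80),(b,350,140,80))])
cv2.imwrite('pics/c9.png',im)"
```

```text
(no output)
```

View pics/c9.png

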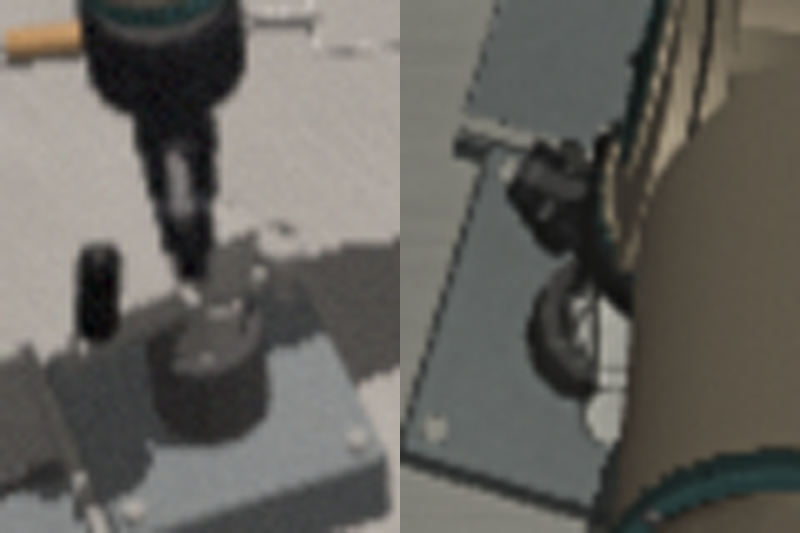

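```bash
python3 -c "
from h import *
a=shot('scene');b=shot('top')
for z in(82,71,60):
  w=atz(b,(380.7,202),z+89); d=-(w[:2]-[587.8,-153.3]); print(z,'weight',np.round(-d,1),np.hypot(*d),'psi',np.arctan2(d[1],d[0]))
  for y in np.arange(-.4,.5,.1): print(round(y,1),[np.round(proj(a,[587.8+75*np.cos(y),-153.3+75*np.sin(y),z+h]),1) for h in (131,79)])
"
```

```text
82 weight [-52.3   8.8] 53.00216260215667 psi -0.16734989448641746
-0.4 [array([253.3, 153.7]), array([255.4, 164.4])]
-0.3 [array([253.8, 155.2]), array([256., 166.])]
-0.2 [array([254.5, 156.8]), array([256.7, 167.5])]
-0.1 [array([255.5, 158.3]), array([257.6, 169. ])]
-0.0 [array([256.7, 159.6]), array([258.8, 170.3])]
0.1 [array([258. , 160.9]), array([260.1, 171.6])]
0.2 [array([259.6, 162.1]), array([261.6, 172.7])]
0.3 [array([261.3, 163.1]), array([263.3, 173.8])]
0.4 [array([263.2, 164. ]), array([265.1, 174.7])]
71 weight [-50.7   7.4] 51.28192617820225 psi -0.14438505054309145
-0.4 [array([253.8, 156. ]), array([255.9, 166.6])]
-0.3 [array([254.3, 157.6]), array([256.4, 168.2])]
-0.2 [array([255. , 159.1]), array([257.1, 169.7])]
-0.1 [array([256. , 160.6]), array([258. , 171.1])]
-0.0 [array([257.1, 161.9]), array([259.2, 172.5])]
0.1 [array([258.5, 163.2]), array([260.5, 173.8])]
0.2 [array([260. , 164.4]), array([262. , 174.9])]
0.3 [array([261.8, 165.4]), array([263.7, 175.9])]
0.4 [array([263.7, 166.3]), array([265.5, 176.8])]
60 weight [-49.2   5.9] 49.59060274819319 psi -0.11984004492266777
-0.4 [array([254.2, 158.3]), array([256.3, 168.8])]
-0.3 [array([254.7, 159.9]), array([256.8, 170.3])]
-0.2 [array([255.5, 161.4]), array([257.5, 171.8])]
-0.1 [array([256.4, 162.9]), array([258.5, 173.3])]
-0.0 [array([257.6, 164.2]), array([259.6, 174.7])]
0.1 [array([258.9, 165.5]), array([260.9, 175.9])]
0.2 [array([260.5, 166.7]), array([262.4, 177.1])]
0.3 [array([262.2, 167.7]), array([264.1, 178.1])]
0.4 [array([264.1, 168.6]), array([265.9, 179. ])]
```

```bash
python3 -c "
from h import *
a=shot('scene');b=shot('top')
w=atz(b,(380.7,202),162)
for z in (215,222,229):
  h=atz(a,(262.5,158.5),z);d=h-w;print('handle',h.round(1),'weight',w.round(1),np.hypot(*d[:2]),'psi',np.arctan2(d[1],d[0]),'boss',(w+d*36/111).round(1))
g=b['img'].max(2);print(g[192:214:2,370:396:2])
"
```

```text
handle [ 646.3 -143.9  215. ] weight [ 536.8 -145.7  162. ] 109.52694194298397 psi 0.016439675989492624 boss [ 572.3 -145.1  179.2]
handle [ 649.2 -137.9  222. ] weight [ 536.8 -145.7  162. ] 112.73698555464482 psi 0.06913258696936055 boss [ 573.3 -143.1  181.5]
handle [ 652.2 -131.9  229. ] weight [ 536.8 -145.7  162. ] 116.24227179682975 psi 0.11877884181671362 boss [ 574.2 -141.2  183.7]
[[ 31  47  64  59 109 159 156  76  65  73  79  82  86]
 [ 34  33  52  72  55 155 149  75  66  75  77  82  86]
 [ 79  31  33  50  55 166 152  62  68  75  79  81  84]
 [104  82  35  30  28 104 124  55  68  74  79  82  85]
 [103 101 105  81 106 158 148  59  69  73  79  82  85]
 [103 100 101  95 160 154 146  58  68  74  79  83  85]
 [101 103 105  99 107 156 141  56  70  75  79  83  86]
 [102 101 102 102  96 114 130  61  70  74  80  83  86]
 [102 102 104 103 102  97  39  64  71  77  81  85  83]
 [101 102 103 104 102  50  45  64  72  78  73  46  42]
 [102 105 105 102 105  48  46  66  70  68  39  43  52]]
```

Emit:
step_arm(series=[[[0, 0, 0, 0, 0, 0, 0.45], [0, 0, 0, 0, 0, 0, 0.45], [0, 0, 0, 0, 0, -0.1, 0.45], [0, 0, 0, 0, 0, -0.25, 0.45], [0, 0, 0, 0, 0, -0.3, 0.45], [0, 0, 0, -0.17, -0.28, 0, 0.45], [0, 0, 0, -0.17, -0.28, 0, 0.45], [0, 0, 0, -0.17, -0.28, 0, 0.45], [0, 0, 0, -0.17, -0.28, 0, 0.45], [0, 0, 0, -0.17, -0.28, 0, 0.45]]])

```text
clock: 21.8
eef_pos: [586.0, 94.1, 266.0]
tool_rot: [3.141, 0.001, -0.542]
force: [0.7, 0.3, 0.8]
width: 46.7
gripper_force: 0.0
```

```bash
python3 -c "
from h import *
go([587,-153,270])
a=shot('scene');b=shot('top');np.savez('last.npz',a=a['img'],b=b['img'])
for n in ['crank_handle','crank_boss','crank_foot','winder']:
  print(n,[[(np.round(q['centre'],1),round(q['score'],2)) for q in ctrl.recognise(p,n)[:2]] for p in(a,b)])
for p,nm in((a,'a'),(b,'b')):
  g=p['img'].max(2);n,l,st,ce=cv2.connectedComponentsWithStats((g<42).astype(np.uint8))
  print(nm,[(ce[i].round(1),st[i]) for i in range(1,n) if 8<st[i,4]<400 and abs(ce[i][0]-(275 if nm=='a' else 382))<40 and abs(ce[i][1]-(165 if nm=='a' else 180))<40])
g=b['img'].max(2);print(g[156:216:2,364:404:2])
"
```

```text
shift [ 0.856   1.4076 -0.0266] len 247.1 az 0
t 21.8 pos [586.   94.1 266. ] rot [ 3.141e+00  1.000e-03 -5.420e-01] q [-0.2   0.51 -0.02  1.64  0.01  1.   -2.33] F [0.7 0.3 0.8] T [ 0.03 -0.08 -0.06] w 46.7
crank_handle [[(array([278. , 164.4]), 0.85)], [(array([381.1, 179.6]), 0.56)]]
crank_boss [[(array([276.7, 166.9]), 0.74)], [(array([383.4, 180.8]), 0.93)]]
crank_foot [[(array([275.1, 166.9]), 0.65), (array([262.2, 192.3]), 0.52)], [(array([382.9, 183.8]), 0.76)]]
winder [[(array([260.6, 194. ]), 0.87)], [(array([383.2, 169.3]), 0.79), (array([333., 255.]), 0.46)]]
a [(array([258.4, 171.3]), array([255, 166,   7,  11,  53], dtype=int32)), (array([274.2, 180. ]), array([271, 176,   8,   9,  31], dtype=int32))]
b [(array([382.7, 157.5]), array([378, 152,  10,  11,  63], dtype=int32)), (array([372.3, 193.8]), array([369, 186,   9,  14,  37], dtype=int32)), (array([356.1, 209.4]), array([349, 202,  17,  12,  37], dtype=int32))]
[[100 100 100  99  99  98 101  91  21  35  81  27  71 135 130 129 132 130
  131 134]
 [116 102  99  98 100 100 102  64  21  34  31  28 132 131 129 128 132 1
[... 1694 characters left out ...]
 104 101
   95 133]
 [ 62 108 105 107 106 109  87  61 102 141 137 119 102 103 105 106 103  98
  112 131]
 [ 59 108 106 107 103 106 108 107  93  72  86 101 105 103 104 104 104  95
  131 130]
 [ 60 108 107 106 106 108 106 107 106 107 105 103 104 104 105 103 104 100
  135 132]
 [ 61 111 107 107 106 106 106 106 105 105 104 105 105 104 104 103 102  98
  132 131]
 [ 60 109 107 105 106 108 106 106 106 105 106 105 106 106 104 103 101 134
  133 132]
 [ 59 109 109 106 106 106 107 106 107 105 105 105 105 106 104 102  97 137
  135 133]
 [ 39  78 101 107 110 109 107 106 106 105 106 105 103 103 106 104  97 133
  132 132]
 [ 51  42  37  42  65  96  99 108 108 107 107 105 100 123 139 101 112 131
  131 132]]
```

```bash
python3 -c "
from h import *
a=shot('scene');b=shot('top')
print('handle tri (mid a, mid b)',tri(a,(258.4,171.3),b,(382.7,157.5)))
print('boss tri net',tri(a,(276.7,166.9),b,(383.4,180.8)))
for z in(60,82):
  print(z,'handle',atz(b,(382.2,156),z+131),'boss',atz(b,(384.2,182),z+117),'weight',atz(b,(383.3,197),z+89))
g=a['img'].max(2);print(g[148:184:2,250:292:2])
"
```

```text
handle tri (mid a, mid b) (array([ 664.87533589, -152.44234097,  158.2529138 ]), np.float64(0.5549095813198358))
boss tri net (array([ 598.64333813, -154.06120119,  133.50512168]), np.float64(9.429351252385784))
60 handle [ 661.06612706 -146.41314307  191.        ] boss [ 590.77026959 -153.56528711  177.        ] weight [ 552.90339236 -154.7480808   149.        ]
82 handle [ 655.74122358 -143.43129229  213.        ] boss [ 586.75054346 -150.4903612   199.        ] weight [ 549.62823953 -151.72045842  171.        ]
[[172 174 176 179 177 179 180 180 179 180 175 177 177 173 174 171 174 175
  174 175 172]
 [173 175 175 177 179 176 179 179 181 177 176 174 174 177 172 174 173 170
  173 177 174]
 [174 174 176 175 177 178 177 177 181 177 181 176 175 176 177 176 176 176
  174 174 176]
 [175 175 172 175 176 176 178 178 178 181 177 175 176 175 179 173 176 175
  172 175 173]
 [174 176 175 175 174 177 177 178 179 180 180 159 176 176 179 174 171 175
  173 176 174]
 [175 175 177 177 179 175 175 177 177 177 177 136 179 180 155 107 137 172
  175 166 176]
 [176 177 176 177 176 177 177 178 178 177 178 
[... 322 characters left out ...]
6  20  22  27 165 173 173 158 170 151 136  90  95 152  71  54
   98 139 138]
 [172 174 166  36  20  19 109 158 171 174 174 142  90  75 101  94  68  69
   85 136 142]
 [174 172 172  54  18  19  78 173 177 155 102  53  72  78  79  90  88  89
   61 136 139]
 [175 164 168  70  14  19  68 168 126 121  66  55  89  85  87  91  80  62
   48 124 141]
 [174 126 167  70  29  30  78 112 126 134  56  42  46  55  60  55  47  48
   52 109 143]
 [179 154 169  83  99  86 121 137 132  75  59  46  37  41  42  46  46  47
   48  98 142]
 [177 167 150 135 110 135 136 136 102  66  59  38  36  38  41  44  45  50
   53 103 141]
 [176 176 126 165 101 133 138 136  73  66  63  40  40  41  42  46  46  49
   53 127 140]]
```

Emit:
step_arm(series=[[[0, 0, -0.156, 0, 0, 0, 0.45], [0, 0, -0.156, 0, 0, 0, 0.45], [0, 0, -0.156, 0, 0, 0, 0.45], [0, 0, -0.156, 0, 0, 0, 0.45], [0, 0, -0.156, 0, 0, 0, 0.45], [0, 0, 0, -0.0165, 0.27, 0, 0.45], [0, 0, 0, -0.0165, 0.27, 0, 0.45], [0, 0, 0, -0.0165, 0.27, 0, 0.45], [0, 0, 0, -0.0165, 0.27, 0, 0.45], [0, 0, 0, -0.0165, 0.27, 0, 0.45], [0, 0, 0, -0.0165, 0.27, 0, 0.45], [0, 0, 0, 0, 0, 0, 0.45]]])

```text
clock: 23.6
eef_pos: [587.7, -160.7, 265.8]
tool_rot: [3.136, 0.001, 0.059]
force: [-0.4, 0.5, 0.1]
width: 46.5
gripper_force: 0.0
```

```bash
python3 -c "
from h import *
go([588.5,-153.5,146],.07);hand()"
```

```text
shift [ 0.0091 -0.0519  0.7981] len 120.0 az -0.015
t 23.6 pos [ 587.7 -160.7  265.8] rot [3.136e+00 1.000e-03 5.900e-02] q [ 0.31  0.54 -0.15  1.59  0.1   1.02 -1.38] F [-0.4  0.5  0.1] T [-0.06 -0.01  0.02] w 46.5
blob [258.5 171.1] [256 165   6  12  62] best (np.float64(1.2170230175402499), 60, np.float64(0.06))
blob [276.6 180.4] [271 176  13  10  86] best (np.float64(10.374784590919228), 60, np.float64(0.54))
```

Emit:
step_arm(series=[[[0, 0, -0.005, 0.009, -0.05, 0.1, 0.45], [0, 0, 0, 0, 0, 0.25, 0.45], [0, 0, 0, 0, 0, 0.2, 0.45], [0, 0, 0, 0, 0, 0.15, 0.45], [0, 0, 0, 0, 0, 0.08, 0.45], [0, 0, 0, 0, 0, 0, 0.45]]])

```text
clock: 24.25
eef_pos: [588.9, -142.7, 147.6]
tool_rot: [-3.14, 0.003, 0.075]
force: [0.0, -0.4, 0.9]
width: 46.9
gripper_force: 0.0
```

Emit:
step_arm(series=[[[0, 0, 0, 0, 0, 0, 0.72], [0, 0, 0, 0, 0, 0, 0.8], [0, 0, 0, 0, 0, 0, 1], [0, 0, 0, 0, 0, 0, 1], [0, 0, 0, 0, 0, 0, 1]]])

```text
clock: 24.75
eef_pos: [591.4, -146.9, 151.0]
tool_rot: [3.137, -0.004, 0.072]
force: [0.7, -6.1, 2.7]
width: 19.2
gripper_force: 59.2
```

```bash
python3 -c "
from h import *
go([588.5,-153.5,146],.06)"
```

```text
shift [-0.0225  0.0421  0.0333] len 8.7 az 0.016
t 24.75 pos [ 591.4 -146.9  151. ] rot [ 3.137 -0.004  0.072] q [ 0.28  0.66 -0.14  1.72  0.13  0.76 -1.42] F [ 0.7 -6.1  2.7] T [-1.61 -0.16  0.07] w 19.2
```

Emit:
step_arm(series=[[[0, 0, 0, 0, 0.03, 0, 1], [0, 0, 0, 0, 0.015, -0.007, 1], [0, 0, 0, 0, 0, 0, 1]]])

```text
clock: 25.05
eef_pos: [591.0, -150.1, 150.6]
tool_rot: [-3.141, -0.002, 0.074]
force: [-0.2, -0.4, 3.7]
width: 19.2
gripper_force: 59.1
```

Emit:
step_arm(series=[[[0, 0, -0.06, 0, 0, 0, 1], [0, 0, -0.06, 0, 0, 0, 1], [0, 0, -0.06, 0, 0, 0, 1], [0, 0, -0.06, 0, 0, 0, 1]]])

```text
clock: 25.45
eef_pos: [590.5, -150.1, 150.6]
tool_rot: [-3.141, -0.0, 0.264]
force: [-0.6, -0.5, 3.7]
width: 19.0
gripper_force: 59.8
```

```bash
python3 -c "
from h import *
go([588.5,-153.5,146],.06);hand()
a=shot('scene');b=shot('top')
for p in (a,b): print(ctrl.recognise(p,'gate_edge')[:1])"
```

```text
shift [-0.0186  0.0184  0.0306] len 6.0 az 0.259
t 25.45 pos [ 590.5 -150.1  150.6] rot [-3.141 -0.     0.264] q [ 0.33  0.67 -0.2   1.71  0.17  0.78 -1.26] F [-0.6 -0.5  3.7] T [-0.08  0.09 -0.22] w 19.0
blob [262.2 173.9] [259 168   7  13  68] best (np.float64(1.2639695808580431), 60, np.float64(0.29))
blob [277.1 179.7] [271 175  13  11 104] best (np.float64(6.2861552824666855), 60, np.float64(0.75))
[{'centre': [243.6, 185.1], 'score': 0.57}]
[]
```

Emit:
step_arm(series=[[[0, 0, -0.1, 0, 0, -0.007, 1], [0, 0, -0.1, 0, 0, 0, 1], [0, 0, -0.1, 0, 0, 0, 1], [0, 0, -0.1, 0, 0, 0, 1], [0, 0, -0.1, 0, 0, 0, 1], [0, 0, -0.1, 0, 0, 0, 1], [0, 0, -0.1, 0, 0, 0, 1], [0, 0, -0.1, 0, 0, 0, 1]]])

```text
clock: 26.5
eef_pos: [589.0, -150.0, 150.6]
tool_rot: [-3.139, 0.001, 0.893]
force: [-1.8, -0.8, 2.5]
width: 18.5
gripper_force: 59.3
```

```bash
python3 -c "
from h import *
go([588.5,-153.5,150],.06);hand()
a=shot('scene');b=shot('top')
for p in (a,b): print(ctrl.recognise(p,'gate_edge')[:1])
for g in (0,.014,.06): 
  y=-.25; print(g,[np.round(proj(p,[587.8+135*np.cos(y)-(0+g*1000)*np.sin(y),-153.3+135*np.sin(y)+(g*1000)*np.cos(y),53]),1) for p in(a,b)])"
```

```text
shift [-0.0205  0.0122  0.004 ] len 3.6 az 1.06
t 26.5 pos [ 589.  -150.   150.6] rot [-3.139e+00  1.000e-03  8.930e-01] q [ 0.43  0.69 -0.37  1.71  0.32  0.81 -0.77] F [-1.8 -0.8  2.5] T [ 0.11  0.66 -0.21] w 18.5
blob [275.4 176.9] [271 167  13  18 114] best (np.float64(0.9935053062608491), 60, np.float64(0.88))
[{'centre': [242.0, 187.7], 'score': 0.77}]
[]
0 [array([244.2, 192.6]), array([389.2, 148.5])]
0.014 [array([245.4, 195.5]), array([384.8, 147.3])]
0.06 [array([249.5, 205.1]), array([370.3, 143.5])]
```

```bash
cat >> h.py <<'E'
def gate():
    a=shot("scene");s0=cv2.imread("pics/s0.png").max(2).astype(float);g=a["img"].max(2)
    print("before",s0[184:222,244].astype(int));print("now   ",g[184:222,244])
E
python3 -c "
from h import *
gate()"
```

```text
before [173 171 169 171 171 169 169 166 138  91  57  59 110 130 131 132 132 132
 135 134 131 133 134 133 133 134 132 131 134 133 109  82  71  67  64  66
  74 113]
now    [ 80  84  82  82  81  78  79  81  80  82  77  75  64  50  70 112 134 135
 134 134 137 137 138 138 134 134 133 137 138 135 117  86  71  71  66  67
  74 116]
```

Emit:
step_arm(series=[[[0, 0, -0.12, 0, 0, -0.005, 1], [0, 0, -0.12, 0, 0, 0, 1], [0, 0, -0.12, 0, 0, 0, 1], [0, 0, -0.12, 0, 0, 0, 1], [0, 0, -0.12, 0, 0, 0, 1], [0, 0, -0.12, 0, 0, 0, 1], [0, 0, -0.12, 0, 0, 0, 1], [0, 0, -0.12, 0, 0, 0, 1], [0, 0, -0.12, 0, 0, 0, 1], [0, 0, -0.12, 0, 0, 0, 1], [0, 0, -0.12, 0, 0, 0, 1]]])

```text
clock: 27.9
eef_pos: [587.9, -151.5, 150.8]
tool_rot: [-3.136, -0.001, 1.929]
force: [-5.0, -0.7, 1.5]
width: 19.4
gripper_force: 59.0
```

```bash
python3 -c "
from h import *
go([588.5,-153.5,150],4.06);gate()"
```

```text
shift [-0.0139 -0.0009  0.005 ] len 2.2 az -2.713
t 27.9 pos [ 587.9 -151.5  150.8] rot [-3.136e+00 -1.000e-03  1.929e+00] q [ 0.6   0.74 -0.65  1.7   0.56  0.9   0.07] F [-5.  -0.7  1.5] T [-0.28  1.51 -0.27] w 19.4
before [173 171 169 171 171 169 169 166 138  91  57  59 110 130 131 132 132 132
 135 134 131 133 134 133 133 134 132 131 134 133 109  82  71  67  64  66
  74 113]
now    [ 80  85  82  83  82  80  81  79  80  80  84  76  89 141 144 103  61  60
 110 134 136 138 137 136 136 136 136 138 137 133 114  85  72  70  67  68
  72 118]
```

Emit:
step_arm(series=[[[0, 0, 0, 0.006, -0.016, 0, 1], [0, 0, 0, 0, 0, 0, 0.6], [0, 0, 0, 0, 0, 0, 0.45], [0, 0, 0, 0, 0, 0, 0.45], [0, 0, 0, 0, 0, -0.1, 0.45], [0, 0, 0, 0, 0, -0.2, 0.45], [0, 0, 0, 0, 0, 0, 0.45]]])

```text
clock: 28.65
eef_pos: [591.1, -150.0, 201.7]
tool_rot: [3.134, 0.004, 1.927]
force: [0.5, -0.3, 0.7]
width: 46.8
gripper_force: 0.0
```

Emit:
step_arm(series=[[[0, 0, 0.18, 0, 0, 0, 0.45], [0, 0, 0.18, 0, 0, 0, 0.45], [0, 0, 0.18, 0, 0, 0, 0.45], [0, 0, 0.18, 0, 0, 0, 0.45], [0, 0, 0.18, 0, 0, 0, 0.45], [0, 0, 0.18, 0, 0, 0, 0.45], [0, 0, 0.18, 0, 0, 0, 0.45], [0, 0, 0.18, 0, 0, 0, 0.45], [0, 0, 0.18, 0, 0, 0, 0.45], [0, 0, 0.18, 0, 0, 0, 0.45], [0, 0, 0.18, 0, 0, 0, 0.45], [0, 0, 0.18, 0, 0, 0, 0.45]]])

```text
clock: 29.85
eef_pos: [588.2, -150.1, 197.5]
tool_rot: [-3.142, -0.001, 0.226]
force: [0.5, 0.9, -0.7]
width: 46.8
gripper_force: 0.0
```

Emit:
step_arm(series=[[[0, 0, 0.18, 0, 0, 0, 0.45], [0, 0, 0.18, 0, 0, 0, 0.45], [0, 0, 0.18, 0, 0, 0, 0.45], [0, 0, 0.18, 0, 0, 0, 0.45], [0, 0, 0.18, 0, 0, 0, 0.45], [0, 0, 0.18, 0, 0, 0, 0.45], [0, 0, 0.18, 0, 0, 0, 0.45], [0, 0, 0.18, 0, 0, 0, 0.45], [0, 0, 0.18, 0, 0, 0, 0.45], [0, 0, 0.18, 0, 0, 0, 0.45], [0, 0, 0, 0, 0, 0, 0.45]]])

```text
clock: 30.95
eef_pos: [588.2, -149.9, 197.3]
tool_rot: [-3.141, -0.0, -1.182]
force: [-0.2, 0.7, -0.1]
width: 46.7
gripper_force: 0.0
```

```bash
python3 -c "
from h import *
go([587.9,-151.8,147],1.929-np.pi);b=shot('top');a=shot('scene')
print([ctrl.recognise(p,'crank_handle')[:2] for p in(a,b)])
y=1.929
print([proj(p,[587.8+75*np.cos(y),-153.3+75*np.sin(y),165]) for p in(a,b)])
"
```

```text
shift [0.0108 0.0069 0.3353] len 50.3 az 0.038
t 30.95 pos [ 588.2 -149.9  197.3] rot [-3.141 -0.    -1.182] q [ 0.1   0.61  0.17  1.68 -0.13  0.86 -2.43] F [-0.2  0.7 -0.1] T [-0.04  0.04  0.02] w 46.7
[[{'centre': [281.5, 168.2], 'score': 0.89}], [{'centre': [360.1, 192.0], 'score': 0.59}]]
[[np.float64(295.8147124198348), np.float64(167.41221538892498)], [np.float64(358.34716682708154), np.float64(192.70339877038927)]]
```

Emit:
step_arm(series=[[[0, 0, 0.038, 0.011, 0.007, 0.1, 0.45], [0, 0, 0, 0, 0, 0.12, 0.45], [0, 0, 0, 0, 0, 0.1, 0.45], [0, 0, 0, 0, 0, 0, 0.45], [0, 0, 0, 0, 0, 0, 0.7], [0, 0, 0, 0, 0, 0, 0.8], [0, 0, 0, 0, 0, 0, 1], [0, 0, 0, 0, 0, 0, 1], [0, 0, 0, 0, 0, 0, 1]]])

```text
clock: 32.05
eef_pos: [588.4, -152.6, 149.9]
tool_rot: [-3.139, -0.001, -1.213]
force: [0.8, -0.2, 5.3]
width: 19.3
gripper_force: 59.4
```

Emit:
step_arm(series=[[[0, 0, -0.1, 0, 0, -0.01, 1], [0, 0, -0.1, 0, 0, -0.01, 1], [0, 0, -0.1, 0, 0, 0, 1], [0, 0, -0.1, 0, 0, 0, 1], [0, 0, -0.1, 0, 0, 0, 1], [0, 0, -0.1, 0, 0, 0, 1]]])

```text
clock: 32.65
eef_pos: [587.7, -152.5, 150.2]
tool_rot: [-3.141, -0.0, -0.739]
force: [4.2, -1.6, -10.8]
width: 19.1
gripper_force: 60.0
```

```bash
python3 -c "
from h import *
go([588.5,-153.5,150],4.06-np.pi);gate()"
```

```text
shift [0.0082 0.0012 0.0013] len 1.3 az -2.11
t 32.65 pos [ 587.7 -152.5  150.2] rot [-3.141 -0.    -0.739] q [ 0.19  0.66  0.03  1.72 -0.03  0.76 -2.08] F [  4.2  -1.6 -10.8] T [-0.25 -1.15 -0.21] w 19.1
before [173 171 169 171 171 169 169 166 138  91  57  59 110 130 131 132 132 132
 135 134 131 133 134 133 133 134 132 131 134 133 109  82  71  67  64  66
  74 113]
now    [ 81  85  81  82  82  80  83  81  83  88 145 172 172 171 172 166 134  80
  54  87 119 135 135 136 136 136 133 136 136 132 113  83  68  68  67  66
  69 115]
```

Emit:
step_arm(series=[[[0, 0, -0.1, 0.006, 0, 0.013, 1], [0, 0, -0.14, 0, 0, 0, 1], [0, 0, -0.14, 0, 0, 0, 1], [0, 0, -0.14, 0, 0, 0, 1], [0, 0, -0.14, 0, 0, 0, 1], [0, 0, -0.14, 0, 0, 0, 1], [0, 0, -0.14, 0, 0, 0, 1], [0, 0, -0.14, 0, 0, 0, 1], [0, 0, -0.14, 0, 0, 0, 1], [0, 0, -0.14, 0, 0, 0, 1], [0, 0, -0.14, 0, 0, 0, 1], [0, 0, -0.14, 0, 0, 0, 1]]])

```text
clock: 33.9
eef_pos: [588.5, -153.5, 150.0]
tool_rot: [3.141, -0.001, 0.549]
force: [1.8, -0.3, -3.0]
width: 18.9
gripper_force: 61.3
```

```bash
python3 -c "
from h import *
go([588.5,-153.5,150],4.06-np.pi);gate()"
```

```text
shift [ 0.0003 -0.      0.0002] len 0.1 az -0.47
t 33.9 pos [ 588.5 -153.5  150. ] rot [ 3.141e+00 -1.000e-03  5.490e-01] q [ 0.42  0.68 -0.33  1.71  0.29  0.8  -1.08] F [ 1.8 -0.3 -3. ] T [-0.04 -0.57 -0.26] w 18.9
before [173 171 169 171 171 169 169 166 138  91  57  59 110 130 131 132 132 132
 135 134 131 133 134 133 133 134 132 131 134 133 109  82  71  67  64  66
  74 113]
now    [ 21  23  54  78  82  83  82  83  82  84  97 142 170 171 172 171 175 172
 171 169 149 112  64  57 108 132 137 137 135 134 112  87  71  68  68  67
  75 114]
```

Slow finish onto the stop, watching the moment.

Emit:
step_arm(series=[[[0, 0, -0.08, 0, 0, 0, 1], [0, 0, -0.08, 0, 0, 0, 1], [0, 0, -0.08, 0, 0, 0, 1], [0, 0, -0.08, 0, 0, 0, 1], [0, 0, -0.06, 0, 0, 0, 1]]])

```text
clock: 34.45
eef_pos: [588.6, -153.6, 150.0]
tool_rot: [3.14, -0.0, 0.844]
force: [2.4, -0.6, -2.3]
width: 18.7
gripper_force: 61.3
```

```bash
python3 -c "
from h import *
go([588.5,-153.5,150],4.06-np.pi);gate()"
```

```text
shift [-0.0003 -0.001   0.0003] len 0.2 az -0.095
t 34.45 pos [ 588.6 -153.6  150. ] rot [ 3.14  -0.     0.844] q [ 0.46  0.69 -0.42  1.71  0.36  0.81 -0.85] F [ 2.4 -0.6 -2.3] T [-0.11 -0.64 -0.22] w 18.7
before [173 171 169 171 171 169 169 166 138  91  57  59 110 130 131 132 132 132
 135 134 131 133 134 133 133 134 132 131 134 133 109  82  71  67  64  66
  74 113]
now    [ 14  13  23  54  76  84  79  85  82  83  82 101 148 173 172 168 172 176
 172 172 172 150 114  70  59 107 131 134 138 133 114  84  68  64  65  67
  73 116]
```

Emit:
step_arm(series=[[[0, 0, -0.05, 0, 0, 0, 1], [0, 0, -0.05, 0, 0, 0, 1], [0, 0, -0.05, 0, 0, 0, 1], [0, 0, 0, 0, 0, 0, 1]]])

```text
clock: 34.9
eef_pos: [588.7, -153.5, 150.0]
tool_rot: [3.14, -0.0, 0.96]
force: [3.0, -0.2, -2.0]
width: 18.7
gripper_force: 61.2
```

```bash
python3 -c "
from h import *
go([588.5,-153.5,150],4.06-np.pi);gate()"
```

```text
shift [-0.0005 -0.0009  0.0001] len 0.2 az 0.053
t 34.9 pos [ 588.7 -153.5  150. ] rot [ 3.14 -0.    0.96] q [ 0.48  0.7  -0.45  1.71  0.39  0.82 -0.75] F [ 3.  -0.2 -2. ] T [-0.23 -0.81 -0.14] w 18.7
before [173 171 169 171 171 169 169 166 138  91  57  59 110 130 131 132 132 132
 135 134 131 133 134 133 133 134 132 131 134 133 109  82  71  67  64  66
  74 113]
now    [ 21  18  25  45  67  81  83  81  83  80  86  97 147 172 174 170 173 175
 174 172 173 167 131  84  56  67 114 133 134 133 114  84  67  66  68  67
  71 118]
```

Emit:
step_arm(series=[[[0, 0, -0.06, 0, 0, 0, 1], [0, 0, -0.06, 0, 0, 0, 1], [0, 0, -0.06, 0, 0, 0, 1], [0, 0, 0, 0, 0, 0, 1]]])

```text
clock: 35.35
eef_pos: [588.7, -153.5, 150.1]
tool_rot: [3.14, -0.001, 1.1]
force: [3.7, -0.7, -2.1]
width: 19.2
gripper_force: 65.2
```

```bash
python3 -c "
from h import *
go([588.5,-153.5,150],4.06-np.pi);gate()"
```

```text
shift [-0.0008 -0.0011  0.0003] len 0.2 az 0.231
t 35.35 pos [ 588.7 -153.5  150.1] rot [ 3.14e+00 -1.00e-03  1.10e+00] q [ 0.51  0.71 -0.49  1.71  0.42  0.83 -0.64] F [ 3.7 -0.7 -2.1] T [-0.13 -1.01 -0.99] w 19.2
before [173 171 169 171 171 169 169 166 138  91  57  59 110 130 131 132 132 132
 135 134 131 133 134 133 133 134 132 131 134 133 109  82  71  67  64  66
  74 113]
now    [ 21  20  20  35  71  83  81  82  86  83  85 103 151 174 176 174 173 172
 173 174 173 174 149 103  61  57 108 131 135 131 112  85  66  70  70  68
  73 115]
```

Emit:
step_arm(series=[[[0, 0, -0.05, 0, 0, 0, 1], [0, 0, 0, 0, 0, 0, 1]]])

```text
clock: 35.6
eef_pos: [588.6, -153.4, 150.1]
tool_rot: [3.141, -0.001, 1.139]
force: [3.9, -0.6, -2.0]
width: 19.1
gripper_force: 69.5
```

```bash
python3 -c "
from h import *
go([588.5,-153.5,150]);gate()"
```

```text
shift [-0.0007 -0.0005  0.0004] len 0.1 az 0
t 35.6 pos [ 588.6 -153.4  150.1] rot [ 3.141e+00 -1.000e-03  1.139e+00] q [ 0.51  0.71 -0.5   1.71  0.43  0.83 -0.61] F [ 3.9 -0.6 -2. ] T [-0.2  -1.06 -1.38] w 19.1
before [173 171 169 171 171 169 169 166 138  91  57  59 110 130 131 132 132 132
 135 134 131 133 134 133 133 134 132 131 134 133 109  82  71  67  64  66
  74 113]
now    [  9  17  14  36  67  80  85  81  84  86  86 102 151 173 174 170 172 173
 173 172 173 170 146 101  61  57 107 130 139 132 116  86  71  69  69  68
  74 115]
```

Emit:
step_arm(series=[[[0, 0, 0, 0, 0, 0, 0.75], [0, 0, 0, 0, 0, 0, 0.6], [0, 0, 0, 0, 0, 0, 0.4], [0, 0, 0, 0, 0, 0, 0.4], [0, 0, 0, 0, 0, -0.05, 0.4], [0, 0, 0, 0, 0, -0.2, 0.4], [0, 0, 0, 0, 0, -0.3, 0.4], [0, 0, 0, 0, 0, -0.3, 0.4]]])

```text
clock: 36.45
eef_pos: [587.4, -152.7, 278.9]
tool_rot: [-3.14, 0.0, 1.144]
force: [0.9, 0.4, 0.0]
width: 51.3
gripper_force: 0.0
```

```bash
python3 -c "
from h import *
go([588.5,-153.5,270])"
```

```text
shift [-0.0015  0.009   0.0593] len 9.0 az 0
t 36.45 pos [ 587.4 -152.7  278.9] rot [-3.14   0.     1.144] q [ 0.56  0.57 -0.57  1.57  0.33  1.1  -0.52] F [0.9 0.4 0. ] T [-0.03 -0.03  0.02] w 51.3
```

Emit:
step_arm(series=[[[0, 0, 0, 0.3, -0.12, 0, 0.4], [0, 0, 0, 0.3, -0.12, 0, 0.4], [0, 0, 0, 0.3, -0.12, 0, 0.4], [0, 0, 0, 0.3, -0.12, 0, 0.4], [0, 0, 0, 0.3, -0.12, 0, 0.4], [0, 0, 0, 0, 0, 0, 0.4]]])

```text
clock: 37.05
eef_pos: [598.0, 99.7, 278.8]
tool_rot: [-3.14, -0.007, 1.157]
force: [-0.9, 0.3, -0.2]
width: 51.1
gripper_force: 0.0
```

```bash
python3 -c "
from h import *
go([588.5,-153.5,270]);gate()
a=shot('scene');b=shot('top')
R={}
for n in ['crank_handle','gate_edge','crank_boss','bowl','tin','scraper']:
  print(n,[[np.round(q['centre'],1) for q in ctrl.recognise(p,n)[:1]] for p in(a,b)])
for p,c in((a,(282,160)),(b,(375,192))):
  g=p['img'].max(2);n,l,st,ce=cv2.connectedComponentsWithStats((g<45).astype(np.uint8))
  print([(ce[i].round(1),st[i]) for i in range(1,n) if 8<st[i,4]<400 and np.hypot(*(ce[i]-c))<40])
for z in(60,82):
 for y in(4.06,4.2): print(z,y,[np.round(proj(p,[587.8+75*np.cos(y),-153.3+75*np.sin(y),z+h]),1) for p in(a,b) for h in(131,79)])
"
```

```text
shift [-1.5715  0.6214  0.0464] len 253.6 az 0
t 37.05 pos [598.   99.7 278.8] rot [-3.14  -0.007  1.157] q [ 0.15  0.57 -0.58  1.58  0.33  1.09 -0.93] F [-0.9  0.3 -0.2] T [ 0.03  0.03 -0.04] w 51.1
before [173 171 169 171 171 169 169 166 138  91  57  59 110 130 131 132 132 132
 135 134 131 133 134 133 133 134 132 131 134 133 109  82  71  67  64  66
  74 113]
now    [ 37  34  41  78 150 180 181 178 182 180 179 178 174 177 177 175 173 177
 177 179 174 171 148 104  62  60 110 134 139 136 116  86  69  69  71  70
  76 116]
crank_handle [[array([279.2, 158.7])], [array([384.1, 188.8])]]
gate_edge [[array([246.1, 196.2])], [array([384. , 149.8])]]
crank_boss [[array([276.5, 157.6])], [array([385. , 190.8])]]
bowl [[array([346.1, 180.8])], [array([383.5, 169.9])]]
tin [[array([446.5, 279.2])], []]
scraper [[array([276.1, 124.9])], [array([457.5, 281.8])]]
[(array([276. , 144.3]), array([273, 139,   6,  11,  46], dtype=int32)), (array([280.3, 178.6]), array([271, 166,  17,  21, 145], dtype=int32))]
[(array([361., 176.]), array([354, 159,  17,  46, 127], dtype=int32)), (array([376.6, 192.7]), array([362, 178,  33,  30, 232], dtype=int32)), (array([406. , 198.5]), array([402, 194,  10,  10,  59], dtype=int32)), (array([372.8, 215.6]), array([351, 210,  45,  12, 156], dtype=int32))]
60 4.06 [array([277.5, 137.8]), array([278.8, 148.4]), array([406.8, 199. ]), array([403.3, 201.5])]
60 4.2 [array([274.4, 138. ]), array([275.9, 148.6]), array([408.9, 195.8]), array([405.3, 198.5])]
82 4.06 [array([276.9, 133.1]), array([278.3, 144. ]), array([408.3, 197.8]), array([404.8, 200.5])]
82 4.2 [array([273.8, 133.3]), array([275.3, 144.2]), array([410.4, 194.6]), array([406.8, 197.4])]
```

```bash
python3 -c "
from cell import ctrl
print(ctrl.finish_job())"
```

```text
the job is handed in; nothing more can be done
None
```

The crank is fully home on the spindle and the shutter is wound open to its hard stop; I handed the job in at about 37 s of the 72 s. One caveat: the crank tilted in the well and dropped home while it was loose in the fingers, so I have no spindle-depth reading for that drop; force readings when gripped put about 12.5 N or less on it, under the 25 N limit.

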